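Dry a coated shoe under the swing lamp

TASK

Swing the drying lamp clear of the round iron plate, lay the freshly coated horseshoe flat in the middle of the plate, without dropping it, and let go. Then swing the lamp back so that its head hangs centred over the plate, and last wind the timer's winged key clockwise until it reaches its stop. Leave the hammer, rasp and tin where they are.

Things in the scene. Friction and masses are not known exactly. Their poses are not given: they have to be found in the camera images.
- plate_center (a point): Centre of the top of the round dark iron plate, 150 mm across, top 30 mm above the bench; a tiny brass dot marks it. Plate and lamp post share one heavy fixed stand (sole 12 mm thick, 70 mm wide); its x points from here to the post, 210 mm away, z up.
- lamp_pivot (a point): Point on the lamp's upright hinge axis, on top of the fixed steel post (26 mm thick), 197 mm above the bench; axes as plate_center's. The grey lamp arm (16 mm thick) runs level from here to the head. The hinge's top is 214 mm above the bench.
- lamp_knob (a point): Grip point of the upright round black knob (20 mm thick, free from 206 to 254 mm above the bench) on the lamp head; 236 mm up, on the head's axis, 210 mm from the hinge axis; x points to the hinge. Pinch it from above and lead it round the hinge. Grey head: 90 mm across, underside 156 mm up. Clear: over 140 mm, level, from plate_center; centred: within 30 mm.
- lamp (a joint): Swing of the lamp arm, rad. 0: head exactly over the plate's centre; positive: anticlockwise seen from above (the head moves towards the stand's -y); stops at -1.8 and 1.8. Friction (about 1 N at the knob) keeps it where it is left. Starts roughly over the plate; may be swung clear to either side.
- shoe_center (a point): Loose aluminium horseshoe on the bench, 104 mm wide, 108 mm long, 10 mm thick, web 20 mm, about 130 g. This point, the centre of its round part, half-way up (5 mm above what it lies on), goes to the plate's centre (within 20 mm), any way round. x points to the closed end (toe); the branches reach 56 mm to -x; z up.
- shoe_toe (a point): Middle of the web at the shoe's toe, half-way up, 42 mm from shoe_center along the shoe's x; axes as shoe_center's. The web is 20 mm wide here along x, with flat inner and outer sides over 20 mm long: pinch across it from above. 64 mm of open space inside the U.
- key_grip (a point): Middle of the winged steel key on the fixed grey timer box (85 x 85 x 55 mm), on the key's upright axis, 90 mm above the bench. The two flat wings are one bar 52 mm along this point's x, 10 mm thick along y, 76 to 104 mm above the bench; the point turns with the key. Timer and shoe stand on opposite sides of the plate; which is which varies.
- key (a joint): Winding of the key, rad: grows clockwise seen from above, hard stop at 2.4. Counts as fully wound above 2.25. It starts between 0.2 and 0.7. It needs up to 0.15 N m and stays where it is left (does not run back), so it can be wound in several part turns with new grips.
- hammer: Bystander: hammer lying beyond the lamp post, handle roughly along y, under 50 mm high. Leave alone.
- rasp: Bystander: farrier's rasp, dark flat bar 200 mm with 110 mm wooden handle, 40 mm wide, 24 mm high, lying beyond the work. Leave alone.
- tin: Bystander: plain closed tin 66 mm across, 70 mm high, origin at its underside, standing beyond the work. Leave alone.
There are look-alikes about, which are no part of the job. Of the things shaped like the part that bears shoe_center, the aluminium one is meant.

How it is judged:
By the outcome, as a careful person would: the job done as asked, in the order asked, and still so for the second after the job is handed in, with the robot touching nothing.
It also fails if it takes over 72 s, if anything falls off the work surface, if the arm or the gripper's body presses on something with over 40 N, if the wrist force passes 120 N, or if a joint passes its speed limit or range.

ROBOT

A 6-joint arm with a two-finger parallel gripper is mounted at the origin on the work surface. World frame = base frame: x ahead of the robot, y to its left, z up, the work surface at z = 0. Lengths are in m, angles in rad, forces in N, time in s.
With the tool pointing down it reaches from about 0.425 to 0.95 m from the base axis. Payload 3.5 kg.
Tool frame: the origin (TCP) lies between the finger pads; the fingertips stand 14 mm ahead of it and the grasp point (between the pads) lies 5 mm behind it (ctrl.tip_extent is the distance from the TCP to the fingertips, in m); x points along the fingers, z is the direction in which the jaws open and shut, and the axes are right-handed (so a half turn about x gives the same grasp; the last joint's range is limited). The gripper opens to 85 mm and grips with 20 to 120 N. Pads are 22 mm wide; open, the fingers measure 114 mm over their backs; the gripper's body (76 mm by 85 mm) begins 54 mm behind the grasp point. The pads swing forward as they close: fully open they stand 13 mm farther back than shut.
Start: joints at [1.013, 0.286, 1.577, -0, 1.279, -0.15], TCP at [0.268, 0.62, 0.245] pointing down, gripper open.
Joint ranges: [-2.77, 2.77], [-0.9, 2.22], [0.21, 2.48], [-1.53, 4.67], [0.24, 2.81], [-2.84, 2.84]. Speed limits (rad/s): [2.79, 2.79, 3.14, 3.14, 3.14, 3.14].

INTERFACE

Orientations are given as a unit quaternion [x, y, z, w].
In Python, from plant import ctrl gives the robot as it stands.
- The arm moves only by the tool move_arm, never from a script. Its argument "commands" is one flat list of numbers, 4 for each row, row after row: the shift along the tool's x, y, z in units of 25 mm (1.0 is 25 mm), then the turn about the tool's x in units of 5 degrees (1.0 is 5 degrees). A call has 1 to 20 rows; each row shifts and turns the commanded pose from where the row before left it, along the tool's axes as they then stand; what a row does not reach is not made up. A row lasts 1/8 s, in which the tool goes at most 62.5 mm and 10.7 degrees, less where a joint would pass 70% of its speed; a pose out of reach is approached as far as the arm can. A call is refused whole if a number of a shift passes 1 or a number of a turn 1, either way. A call with a gripper value outside its range is refused whole. "jaw" is the finger opening in mm, from 0 to 85.4, set as the call begins (left out, the last holds). The fingers move at their own pace and stop on an object; "force" is the grip in N (left out, the last holds). Time passes only in rows, so rows that do not move let the fingers close. It gives the time, the measured TCP pose, the force and the opening at its end, in the units of the state.
- ctrl.get_state(): the state, without advancing time (a new reading comes with each control period).
- ctrl.read_camera(name): name is "scene" or "top"; returns the picture (420x560x3 uint8, red, green, blue); there is no depth.
- ctrl.get_calibration(name): a dict with "camera_matrix" (3x3 intrinsics, pixels), "k1" (the pictures are not rectified: a ray, as slopes to the right and down, at radius r is drawn at 1 + k1 r^2 times it, then the intrinsics apply), "camera_from_world" (4x4, takes a point from world to camera coordinates). Camera axes: x right, y down, z forward; pixel columns grow to the right and rows downward; lengths in m; the calibration is good to about 2 mm. A picture is of the moment at which its call begins. get_calibration takes no time and is no camera call.
- ctrl.sign_off(): hands the job in, once; it reports no verdict.
The state is a dict: "time": time; "qpos": joint angles; "dq": joint speeds; "joint_efforts": joint torques, N m; "eef_pos": TCP position; "tcp_rot": TCP orientation; "contact_force": force on the tool from outside, world axes, zero at the start; "wrist_torque": the same for the moment, N m; "opening": opening from 0.0 (shut) to 1.0 (fully open).
Only numpy, scipy, OpenCV 4.12 (cv2) and the standard library are available. Lean on these libraries where they do the work, as an engineer would, in place of code of your own. Each camera call takes 0.05 s, during which the arm holds its last target.

## Working session

There is one attempt and no reset: what is moved stays moved. The work goes in short steps, Python scripts to look and compute and a tool call to move; the robot and the scene stay as the last step left them, time stands still between calls to the robot, and variables do not carry over. Pictures are saved under pics/ and viewed, and the job is handed in when it is done.

Besides the shell and the picture viewer there is one more tool, called as name(argument=value, ...) on one line, values as JSON. move_arm: Moves the arm, as the interface text tells. Its arguments: {"type":"object","properties":{"commands":{"type":"array"},"jaw":{"type":"number"},"force":{"type":"number"}},"required":["commands"]}

```bash
ls; mkdir -p pics; cat > h.py <<'E'
import numpy as np, cv2
from plant import ctrl
def save(n,im): cv2.imwrite('pics/'+n,cv2.cvtColor(im,cv2.COLOR_RGB2BGR))
def ray(cam,u,v):
    c=ctrl.get_calibration(cam);K=np.array(c['camera_matrix']);T=np.array(c['camera_from_world'])
    d=np.array([(u-K[0,2])/K[0,0],(v-K[1,2])/K[1,1]]);s=d.copy()
    for _ in range(50): s=d/(1+c['k1']*(s@s))
    R=T[:3,:3];o=-R.T@T[:3,3];return o,R.T@np.array([s[0],s[1],1])
def onz(cam,u,v,z):
    o,d=ray(cam,u,v);return o+d*(z-o[2])/d[2]
def proj(cam,p):
    c=ctrl.get_calibration(cam);K=np.array(c['camera_matrix']);T=np.array(c['camera_from_world'])
    q=T[:3,:3]@np.array(p)+T[:3,3];s=q[:2]/q[2];s=s*(1+c['k1']*(s@s))
    return K[0,0]*s[0]+K[0,2],K[1,1]*s[1]+K[1,2]
E
python3 - <<'E'
from h import *
for n in('scene','top'):
    im=ctrl.read_camera(n);np.save(n+'.npy',im);save(n+'0.png',im)
    o,d=ray(n,280,210);print(n,o,d)
print(ctrl.get_state(),ctrl.tip_extent)
E
```

```text
pics
scene [ 1.03925719 -0.49655366  1.04904066] [-0.36981035  0.4872427  -0.79130982]
top [0.44660709 0.05027015 1.63181835] [ 0.13792564  0.01172489 -0.9904175 ]
{'time': 0.1, 'qpos': array([ 1.01300502e+00,  2.87142913e-01,  1.57804196e+00, -6.79553585e-06,
        1.27859063e+00, -1.49968457e-01]), 'dq': array([-0.00124088, -0.00269974, -0.00410385, -0.00152274, -0.00229409,
       -0.00203512]), 'joint_efforts': array([ 7.08083317e-04, -4.07293653e+01, -2.93699419e+01, -1.51366107e-04,
        3.37078956e-03, -5.65434579e-07]), 'eef_pos': array([0.26736444, 0.61917453, 0.24403541]), 'tcp_rot': array([-0.3887156 ,  0.59159094,  0.38806585,  0.59019085]), 'contact_force': array([-0.32610658,  0.24760131,  1.1868514 ]), 'wrist_torque': array([-0.09547112,  0.07509299,  0.01006281]), 'opening': 0.9999365640459214} 0.014
```

View pics/scene0.png

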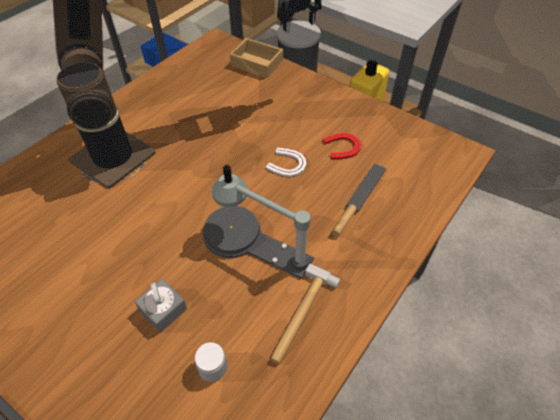

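View pics/top0.png

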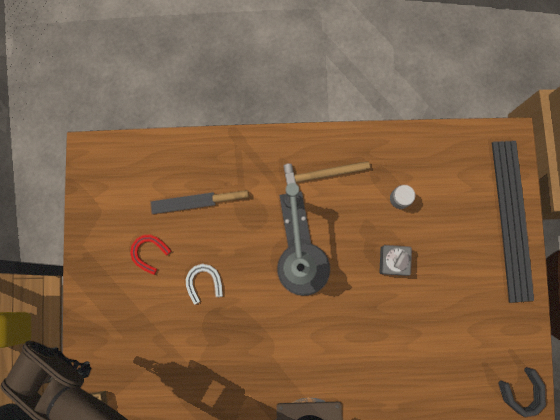

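The top view shows three shoe shapes: bright aluminium at (204,283), red at (150,253) and a dark one at (522,392). By the description I choose the one at (204,283). The plate is at about (303,268), the lamp post at (292,188) and the timer at (396,260). Next I take close crops.

```bash
python3 - <<'E'
from h import *
t=np.load('top.npy');s=np.load('scene.npy')
def crop(im,x,y,w,h,k): return cv2.resize(im[y:y+h,x:x+w],None,fx=k,fy=k,interpolation=cv2.INTER_CUBIC)
a=np.hstack([crop(t,180,255,55,55,7),crop(t,375,240,55,55,7)])
save('c1.png',a)
save('c2.png',crop(t,265,170,80,140,4))
save('c3.png',crop(s,190,150,140,140,4))
b=np.hstack([crop(s,255,135,60,60,6),crop(s,130,270,60,60,6)]);save('c4.png',b)
E
```

```text
(no output)
```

View pics/c1.png

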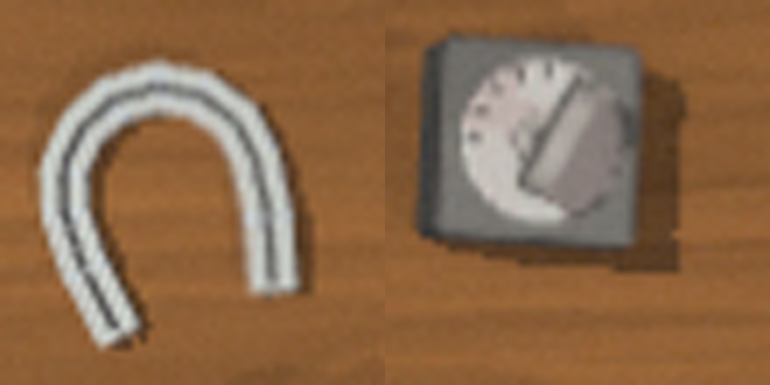

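View pics/c2.png

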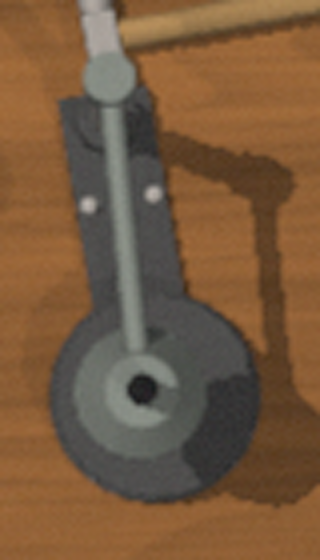

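View pics/c3.png

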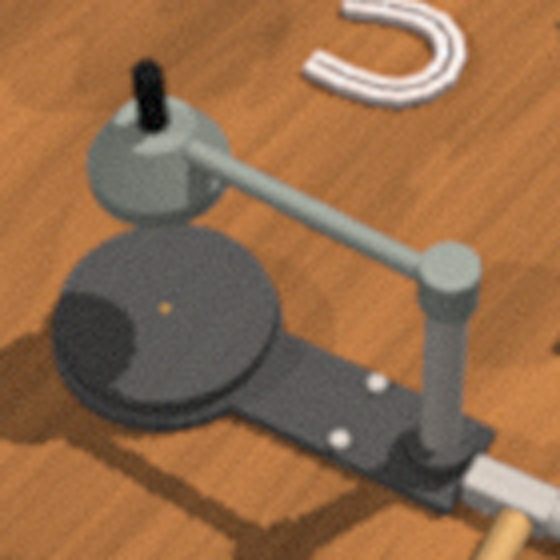

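View pics/c4.png

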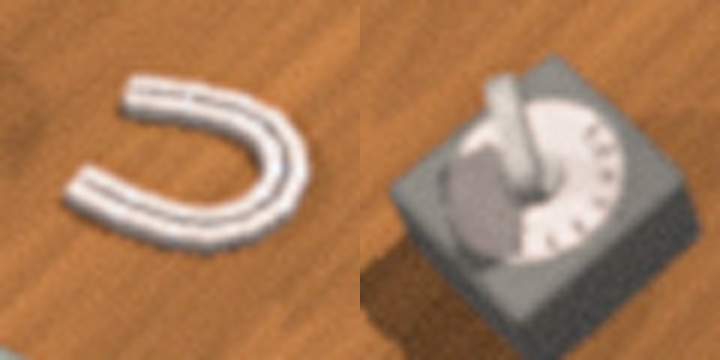

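```bash
python3 - <<'E'
from h import *
t=np.load('top.npy');s=np.load('scene.npy')
P=lambda *a:print(*[np.round(x,4) if not isinstance(x,str) else x for x in a])
pc=onz('scene',231.2-.4,227-.4,.03);P('plate dot scene',pc)
P('plate disc top',onz('top',265+155/4-.4,170+398/4-.4,.03))
P('hinge',onz('top',292.1,189.1,.214),onz('scene',301.9,215.1,.214))
P('knob',onz('top',300.1,267.1,.254),onz('scene',226.3,166.3,.254))
# shoe
for n,im,(x,y,w,h) in(('top',t,(180,255,55,55)),('scene',s,(260,140,55,45))):
    c=im[y:y+h,x:x+w].astype(int)
    m=((c.min(2)>110)&(c.max(2)-c.min(2)<60)).astype(np.uint8)
    m=cv2.morphologyEx(m,cv2.MORPH_CLOSE,np.ones((3,3)))
    cs,_=cv2.findContours(m,0,1);k=max(cs,key=cv2.contourArea)[:,0,:]
    W=np.array([onz(n,x+u,y+v,.010)[:2] for u,v in k])
    r=cv2.minAreaRect((W*1000).astype(np.float32));P(n,str(r))
    ys,xs=np.nonzero(m)
    A=np.array([onz(n,x+u,y+v,.010)[:2] for u,v in zip(xs,ys)]);np.save('shoe_%s.npy'%n,A);P(n,A.mean(0),len(A))
a=np.hstack([cv2.resize(t[245:275,380:415],None,fx=11,fy=11,interpolation=cv2.INTER_LANCZOS4),cv2.resize(s[275:305,140:175],None,fx=11,fy=11,interpolation=cv2.INTER_LANCZOS4)]);save('key.png',a)
E
```

```text
plate dot scene [0.4905 0.0053 0.03  ]
plate disc top [0.4907 0.0051 0.03  ]
hinge [0.6995 0.0331 0.214 ] [0.6975 0.0358 0.214 ]
knob [0.4898 0.0195 0.254 ] [0.4884 0.0209 0.254 ]
top ((460.02752685546875, 308.4578857421875), (110.39735412597656, 105.6168212890625), 15.05063247680664)
top [0.4642 0.3092] 591
scene ((460.46282958984375, 307.47113037109375), (112.55523681640625, 110.56501770019531), 14.608560562133789)
scene [0.4634 0.3067] 497
```

View pics/key.png

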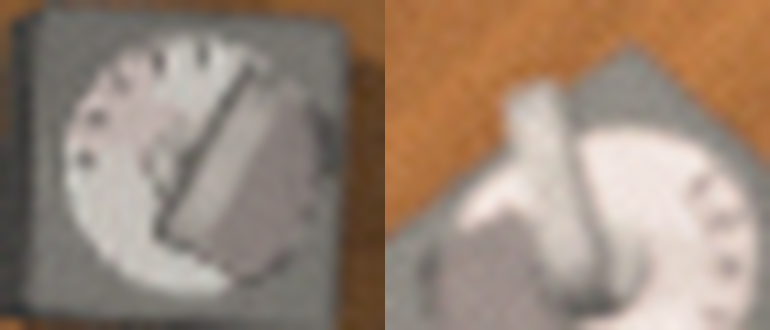

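```bash
python3 - <<'E'
from h import *
t=np.load('top.npy')
P=lambda *a:print(*[np.round(x,4) if not isinstance(x,str) else x for x in a])
q=lambda u,v:(380+u/11-.45,245+v/11-.45)
P('key c',onz('top',*q(228,157),.104))
for z in(.055,):
    P('box c',onz('top',*q(188,165),z)); P('dial c',onz('top',*q(193,165),z))
for z,pts in((.104,[(250,72),(170,215),(290,95),(210,245)]),(.055,[(35,10),(350,20),(340,320),(25,310)])):
    W=[onz('top',*q(*p),z)[:2] for p in pts]; P(z,str(np.round(W,4)))
W=[onz('top',*q(*p),.104) for p in[(270,84),(190,230)]];d=W[0]-W[1];P('keyang',np.degrees(np.arctan2(d[1],d[0])),np.linalg.norm(d))
q2=lambda u,v:(140+(u-385)/11-.45,275+v/11-.45)
P('scene near/far top ends',onz('scene',*q2(532,85),.104),onz('scene',*q2(580,265),.104), onz('scene',*q2(625,230),.055))
# shoe
for n in('top','scene'):
    A=np.load('shoe_%s.npy'%n)
    th=np.radians(15)
    for _ in range(20):
        x=np.array([np.cos(th),np.sin(th)]);y=np.array([-x[1],x[0]])
        a=A@x;b=A@y
        mid=(b.max()+b.min())/2
        e=[A[s][np.argsort(a[s])[:12]].mean(0) for s in(b>mid,b<mid)]
        d=e[0]-e[1]; th2=np.arctan2(-d[0],d[1]); th=.5*th+.5*th2
    w,l=np.ptp(b),np.ptp(a)
    c=x*(a.max()-.052+.0005)+y*mid
    P(n,'th',np.degrees(th),w,l,c,'toe',c+.042*x,'endgap',np.linalg.norm(d))
    # circle fit to outer pts of the round half
    s=((A-c)@x>0); B=A[s]-c; r=np.linalg.norm(B,axis=1);P('r range',np.percentile(r,[1,50,99]))
    m=np.c_[2*A[s],np.ones(s.sum())];sol=np.linalg.lstsq(m,(A[s]**2).sum(1),rcond=None)[0];P('circ',sol[:2],np.sqrt(sol[2]+sol[:2]@sol[:2]))
st=ctrl.get_state()
from scipy.spatial.transform import Rotation as R
P(str(np.round(R.from_quat(st['tcp_rot']).as_matrix(),3)))
E
```

```text
key c [ 0.5089 -0.2692  0.104 ]
box c [ 0.5091 -0.2686  0.055 ]
dial c [ 0.5091 -0.2699  0.055 ]
0.104 [[ 0.5307 -0.2761]
 [ 0.4945 -0.2533]
 [ 0.5244 -0.2862]
 [ 0.4864 -0.2633]]
0.055 [[ 0.5518 -0.2297]
 [ 0.5464 -0.3143]
 [ 0.4666 -0.3071]
 [ 0.4722 -0.223 ]]
keyang -31.7193 0.0434
scene near/far top ends [ 0.4903 -0.2578  0.104 ] [ 0.5287 -0.2805  0.104 ] [ 0.5039 -0.2578  0.055 ]
top th 14.8893 0.1056 0.1105 [0.4636 0.3094] toe [0.5042 0.3202] endgap 0.0741
r range [0.0306 0.0427 0.0523]
circ [0.4689 0.3105] 0.0396
scene th 14.6541 0.1106 0.1126 [0.4651 0.3087] toe [0.5057 0.3193] endgap 0.0714
r range [0.0275 0.0423 0.054 ]
circ [0.4698 0.3092] 0.0395
[[-0.001 -0.918  0.397]
 [-0.002  0.397  0.918]
 [-1.     0.    -0.002]]
```

move_arm(commands=[-0.2,0,0,1,-0.2,0,0,1,-0.2,0,0,1,-0.2,0,0,1,-0.2,0,0,1,-0.2,0,0,1,-0.2,0,0,1,-0.2,0,0,1,-0.2,0,0,1,-0.2,0,0,1,-0.1,0,0,1,-0.1,0,0,1,0,0,0,0.54], jaw=45, force=50)

```text
time: 1.72
eef_pos: [0.2675, 0.6195, 0.2998]
tcp_rot: [-0.024, 0.707, 0.023, 0.707]
contact_force: [0.9, 0.3, 0.5]
opening: 0.529
```

move_arm(commands=[0,-0.98,0.29,0,0,-0.98,0.29,0,0,-0.98,0.29,0,0,-0.98,0.29,0,0,-0.98,0.29,0,0,-0.98,0.29,0,0,-0.98,0.29,0,0,-0.98,0.29,0,0,-0.98,0.29,0,0,-0.98,0.29,0,0,-0.98,0.29,0,0,-0.98,0.29,0,0,-0.98,0.29,0,0,-0.98,0.29,0,0,-0.98,0.29,0,0,-0.98,0.29,0,0,-0.98,0.29,0,0,-0.98,0.29,0,0,-0.98,0.29,0,0,-0.98,0.29,0])

```text
time: 4.22
eef_pos: [0.4458, 0.1399, 0.2998]
tcp_rot: [-0.024, 0.707, 0.024, 0.706]
contact_force: [0.4, -0.3, -0.7]
opening: 0.528
```

```bash
cat >> h.py <<'E'
from scipy.spatial.transform import Rotation as Ro
def go(x,y,z,phi=None):
    "units of shift in the current tool axes, then turn units"
    s=ctrl.get_state();M=Ro.from_quat(s['tcp_rot']).as_matrix();p=s['eef_pos']
    f=np.degrees(np.arctan2(M[1,2],M[0,2]))
    d=M.T@(np.array([x,y,z])-p)/.025
    print('t',round(s['time'],2),'p',np.round(p,4),'phi',round(f,2),'tilt',np.round(M[:,0],3),'open',round(s['opening']*85.4,1),'F',np.round(s['contact_force'],1),'q',np.round(s['qpos'],2))
    print('shift units',np.round(d,3),'turn',None if phi is None else round((f-phi)/5,3))
E
python3 -c "
from h import *
go(.489,.0202,.285,3.9)"
```

```text
t 4.22 p [0.4458 0.1399 0.2998] phi 3.93 tilt [-0.001 -0.    -1.   ] open 45.1 F [ 0.4 -0.3 -0.7] q [ 0.09 -0.23  2.    0.    1.37  0.02]
shift units [ 0.591 -4.895  1.394] turn 0.007
```

move_arm(commands=[0,-0.98,0.28,0,0,-0.98,0.28,0,0,-0.98,0.28,0,0,-0.98,0.28,0,0,-0.98,0.28,0,0,0,0,0])

```text
time: 4.97
eef_pos: [0.4893, 0.0199, 0.2997]
tcp_rot: [-0.023, 0.707, 0.024, 0.706]
contact_force: [0.7, -0.0, 0.5]
opening: 0.528
```

```bash
python3 -c "
from h import *
go(.489,.0202,.231,3.9)
im=ctrl.read_camera('scene');save('s1.png',cv2.resize(im[100:260,150:350],None,fx=4,fy=3.75))"
```

```text
t 4.97 p [0.4893 0.0199 0.2997] phi 3.8 tilt [-0.001  0.    -1.   ] open 45.1 F [ 0.7 -0.   0.5] q [-0.17 -0.17  1.96  0.    1.36 -0.23]
shift units [ 2.75   0.012 -0.007] turn -0.021
```

View pics/s1.png

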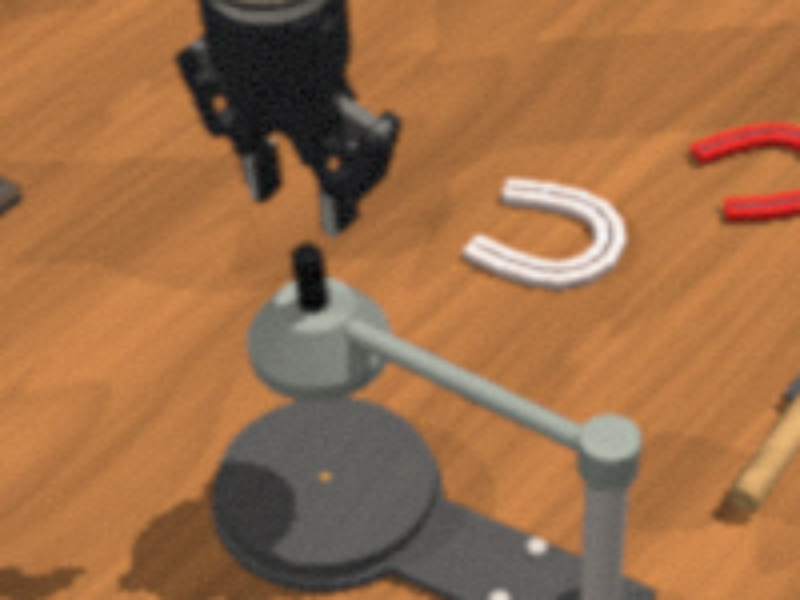

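The open fingers hang directly above the knob (knob top at about (307,248) in the crop). I descend and pinch it.

move_arm(commands=[0.55,0,0,0,0.55,0,0,0,0.55,0,0,0,0.55,0,0,0,0.55,0,0,0,0,0,0,0])

```text
time: 5.78
eef_pos: [0.4884, 0.0211, 0.2298]
tcp_rot: [-0.024, 0.708, 0.024, 0.706]
contact_force: [0.3, 0.2, 0.6]
opening: 0.526
```

move_arm(commands=[0,0,0,0,0,0,0,0,0,0,0,0,0,0,0,0,0,0,0,0], jaw=10, force=40)

```text
time: 6.4
eef_pos: [0.4896, 0.0208, 0.2324]
tcp_rot: [-0.024, 0.706, 0.024, 0.707]
contact_force: [-1.1, -0.1, 3.9]
opening: 0.224
```

```bash
python3 -c "
from h import *
go(.489,.0202,.231,3.9)"
```

```text
t 6.4 p [0.4896 0.0208 0.2324] phi 3.94 tilt [ 0.001 -0.    -1.   ] open 19.1 F [-1.1 -0.1  3.9] q [-0.16 -0.12  2.03 -0.    1.23 -0.23]
shift units [ 0.055 -0.024 -0.025] turn 0.008
```

move_arm(commands=[0,-0.732,0.032,-1,0,-0.732,0.032,-1,0,-0.732,0.032,-1,0,-0.732,0.032,-1,0,-0.732,0.032,-1,0,-0.732,0.032,-1,0,-0.732,0.032,-1])

```text
time: 7.28
eef_pos: [0.5346, -0.0984, 0.2324]
tcp_rot: [-0.237, 0.668, 0.236, 0.665]
contact_force: [-6.0, -2.3, 5.7]
opening: 0.222
```

move_arm(commands=[0,-0.732,0.032,-1,0,-0.732,0.032,-1,0,-0.732,0.032,-1,0,-0.732,0.032,-1,0,-0.732,0.032,-1,0,-0.732,0.032,-1,0,0,0,0])

```text
time: 8.15
eef_pos: [0.6238, -0.164, 0.2324]
tcp_rot: [-0.402, 0.584, 0.399, 0.582]
contact_force: [-3.6, -7.3, 4.6]
opening: 0.216
```

```bash
python3 -c "
from h import *
a=np.radians(183.9+65);print(.6985+.21*np.cos(a),.0345+.21*np.sin(a))
go(.6985+.21*np.cos(a),.0345+.21*np.sin(a),.231,68.9)"
```

```text
0.6229006702947892 -0.16142024231335267
t 8.15 p [ 0.6238 -0.164   0.2324] phi 68.98 tilt [ 0.    -0.006 -1.   ] open 18.4 F [-3.6 -7.3  4.6] q [-0.41  0.23  1.67 -0.01  1.24 -1.61]
shift units [0.057 0.07  0.086] turn 0.017
```

move_arm(commands=[0,0,0,0,0,0,0,0,0,0,0,0,-0.5,0,0,0,-0.8,0,0,0,-0.8,0,0,0,-0.8,0,0,0], jaw=45)

```text
time: 9.02
eef_pos: [0.6236, -0.1607, 0.3067]
tcp_rot: [-0.401, 0.583, 0.4, 0.583]
contact_force: [0.2, 0.3, -0.1]
opening: 0.526
```

move_arm(commands=[0,0,0,1,0,0,0,1,0,0,0,1,0,0,0,1,0,0,0,1,0,0,0,1,0,0,0,1,0,0,0,1,0,0,0,1,0,0,0,1,0,0,0,0.84])

```text
time: 10.4
eef_pos: [0.6235, -0.1607, 0.3055]
tcp_rot: [-0.09, 0.701, 0.09, 0.702]
contact_force: [0.5, -0.0, 0.3]
opening: 0.529
```

```bash
python3 -c "
from h import *
go(.505,.3195,.15,14.8)
im=ctrl.read_camera('scene');save('s2.png',im)
im=ctrl.read_camera('top');save('t2.png',im);np.save('t2.npy',im)"
```

```text
t 10.4 p [ 0.6235 -0.1607  0.3055] phi 14.59 tilt [ 0.001 -0.    -1.   ] open 45.1 F [ 0.5 -0.   0.3] q [-0.41  0.18  1.59  0.    1.37 -0.66]
shift units [ 6.207 19.786  0.245] turn -0.042
```

View pics/t2.png

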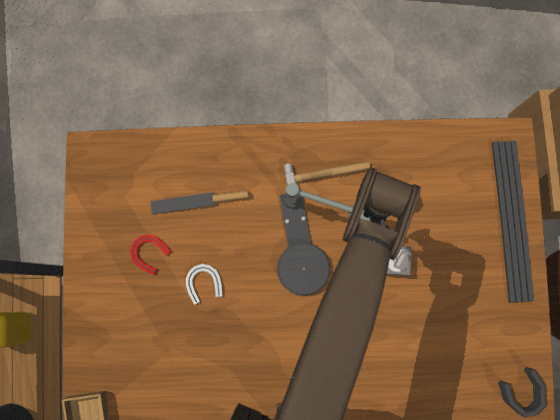

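The lamp arm now points right at about (330,200), and the plate with its dot at (304,268) is clear. Next I go to the shoe.

move_arm(commands=[0,0.99,0.012,0,0,0.99,0.012,0,0,0.99,0.012,0,0,0.99,0.012,0,0,0.99,0.012,0,0,0.99,0.012,0,0,0.99,0.012,0,0,0.99,0.012,0,0,0.99,0.012,0,0,0.99,0.012,0,0,0.99,0.012,0,0,0.99,0.012,0,0,0.99,0.012,0,0,0.99,0.012,0,0,0.99,0.012,0,0,0.99,0.012,0,0,0.99,0.012,0,0,0.99,0.012,0,0,0.99,0.012,0,0,0.99,0.012,0])

```text
time: 13.0
eef_pos: [0.5021, 0.3212, 0.3041]
tcp_rot: [-0.091, 0.701, 0.091, 0.701]
contact_force: [0.5, 0.2, 0.5]
opening: 0.528
```

move_arm(commands=[0.9,0,0,0,0.9,0,0,0,0.9,0,0,0,0.9,0,0,0,0.9,0,0,0,0.9,0,0,0,0.9,0,0,0,0.9,0,0,0,0,0,0,0])

```text
time: 14.12
eef_pos: [0.5011, 0.3196, 0.1219]
tcp_rot: [-0.091, 0.703, 0.09, 0.7]
contact_force: [1.5, 0.6, 0.5]
opening: 0.529
```

```bash
python3 -c "
from h import *
go(.505,.3195,.0165,14.8)
im=ctrl.read_camera('scene');save('s3.png',cv2.resize(im[80:230,200:400],None,fx=4,fy=4))"
```

```text
t 14.12 p [0.5011 0.3196 0.1219] phi 14.77 tilt [-0.004 -0.002 -1.   ] open 45.2 F [1.5 0.6 0.5] q [ 0.4   0.24  1.87 -0.    1.03  0.14]
shift units [ 4.215 -0.043  0.17 ] turn -0.007
```

View pics/s3.png

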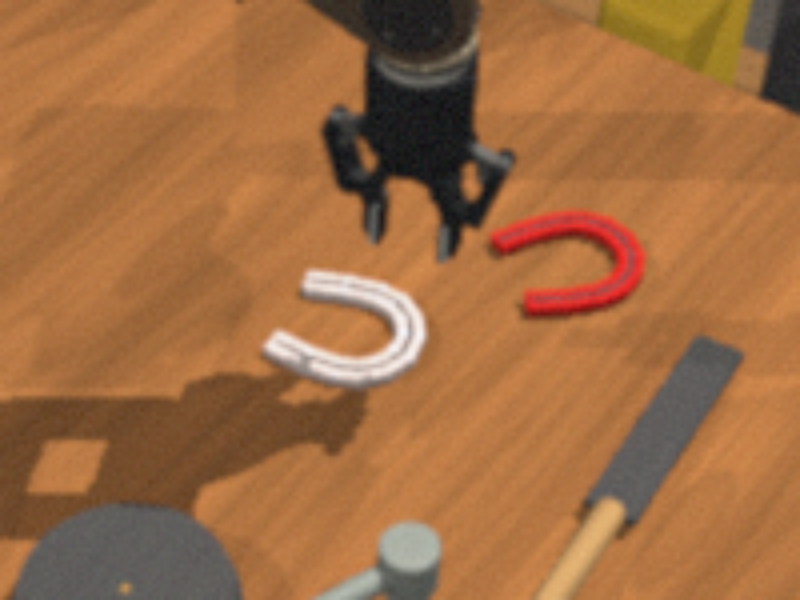

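The fingers straddle the line of the aluminium shoe's toe, at about (410,330) in the crop, with the red shoe well clear. I descend in two stages.

move_arm(commands=[0.6,0,0.17,0,0.6,0,0,0,0.6,0,0,0,0.6,0,0,0,0.6,0,0,0,0.5,0,0,0,0.3,0,0,0,0,0,0,0,0,0,0,0])

```text
time: 15.3
eef_pos: [0.5078, 0.321, 0.0296]
tcp_rot: [-0.091, 0.701, 0.091, 0.702]
contact_force: [-0.2, -0.5, -0.2]
opening: 0.527
```

```bash
python3 -c "
from h import *
go(.505,.3195,.017,14.8)
im=ctrl.read_camera('scene');save('s4.png',cv2.resize(im[120:220,230:360],None,fx=6,fy=6))"
```

```text
t 15.3 p [0.5078 0.321  0.0296] phi 14.74 tilt [ 0.001  0.    -1.   ] open 45.0 F [-0.2 -0.5 -0.2] q [ 0.39  0.39  1.88 -0.    0.87  0.14]
shift units [ 0.505 -0.028 -0.122] turn -0.013
```

View pics/s4.png

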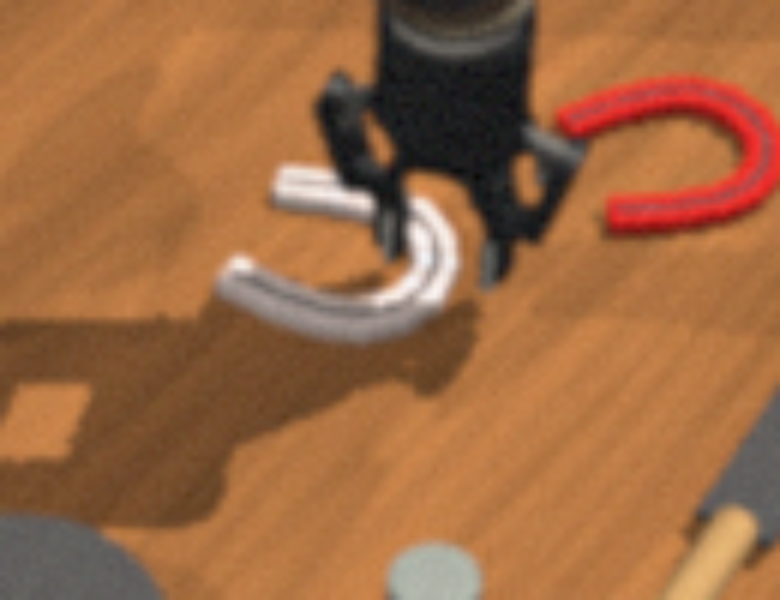

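move_arm(commands=[0.25,0,-0.1,0,0.2,0,0,0,0,0,0,0])

```text
time: 15.72
eef_pos: [0.5043, 0.3199, 0.017]
tcp_rot: [-0.091, 0.702, 0.091, 0.701]
contact_force: [-0.6, 0.1, 0.2]
opening: 0.526
```

move_arm(commands=[0,0,0,0,0,0,0,0,0,0,0,0,0,0,0,0,0,0,0,0], jaw=8, force=50)

```text
time: 16.35
eef_pos: [0.5053, 0.3202, 0.0181]
tcp_rot: [-0.091, 0.701, 0.091, 0.702]
contact_force: [1.5, -0.1, 1.2]
opening: 0.216
```

```bash
python3 -c "
from h import *
go(.505,.3195,.017,14.8)
im=ctrl.read_camera('scene');save('s5.png',cv2.resize(im[120:220,230:360],None,fx=6,fy=6))"
```

```text
t 16.35 p [0.5053 0.3202 0.0181] phi 14.73 tilt [ 0.001  0.    -1.   ] open 18.4 F [ 1.5 -0.1  1.2] q [ 0.4   0.4   1.89 -0.    0.85  0.14]
shift units [ 0.045 -0.026 -0.019] turn -0.013
```

View pics/s5.png

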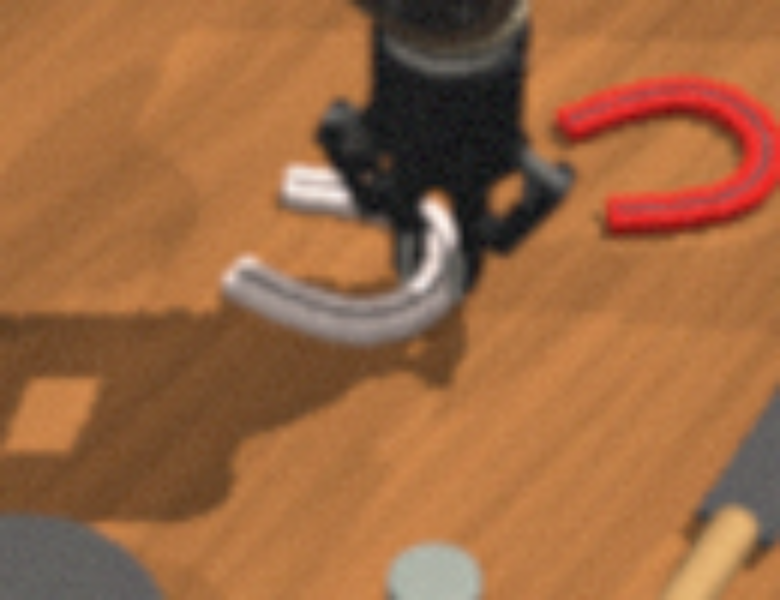

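move_arm(commands=[0,0,0,0,-0.2,0,0,0,-0.4,0,0,0,-0.6,0,0,0,-0.7,0,0,0,-0.7,0,0,0,-0.6,0,0,0,-0.3,0,0,0,0,0,0,0,0,0,0,0], force=80)

```text
time: 17.65
eef_pos: [0.5044, 0.3199, 0.1045]
tcp_rot: [-0.091, 0.702, 0.091, 0.701]
contact_force: [0.1, -0.3, -2.3]
opening: 0.205
```

```bash
python3 -c "
from h import *
go(.5311,.0159,.11,14.8)
im=ctrl.read_camera('scene');save('s6.png',cv2.resize(im[100:220,220:360],None,fx=5,fy=5))"
```

```text
t 17.65 p [0.5044 0.3199 0.1045] phi 14.73 tilt [-0.001 -0.001 -1.   ] open 17.5 F [ 0.1 -0.3 -2.3] q [0.4  0.27 1.87 0.   1.   0.14]
shift units [ -0.213 -12.031  -2.058] turn -0.014
```

View pics/s6.png

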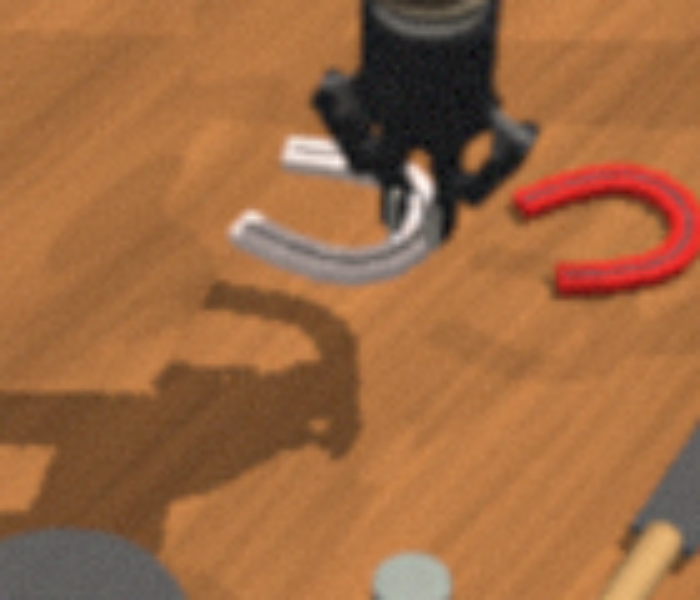

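The shoe is held level, and its shadow at about (300,330) in the crop shows it off the bench. I carry it to the plate.

move_arm(commands=[0,-0.3,-0.05,0,0,-0.6,-0.1,0,0,-0.8,-0.14,0,0,-0.8,-0.14,0,0,-0.8,-0.14,0,0,-0.8,-0.14,0,0,-0.8,-0.14,0,0,-0.8,-0.14,0,0,-0.8,-0.14,0,0,-0.8,-0.14,0,0,-0.8,-0.14,0,0,-0.8,-0.14,0,0,-0.8,-0.14,0,0,-0.8,-0.14,0,0,-0.8,-0.14,0,0,-0.5,-0.1,0,0,-0.23,-0.1,0,0,0,0,0,0,0,0,0])

```text
time: 20.08
eef_pos: [0.5288, 0.0159, 0.1053]
tcp_rot: [-0.091, 0.701, 0.091, 0.701]
contact_force: [0.2, 0.4, -0.7]
opening: 0.209
```

```bash
python3 -c "
from h import *
go(.5311,.0159,.05,14.8)
im=ctrl.read_camera('scene');save('s7.png',cv2.resize(im[140:280,160:340],None,fx=4.2,fy=4.2))
im=ctrl.read_camera('top');save('t7.png',cv2.resize(im[210:330,240:380],None,fx=5,fy=5))"
```

```text
t 20.07 p [0.5288 0.0159 0.1053] phi 14.76 tilt [-0.  0. -1.] open 17.8 F [ 0.2  0.4 -0.7] q [-0.16  0.13  2.04  0.    0.97 -0.42]
shift units [ 2.211 -0.023  0.09 ] turn -0.007
```

View pics/s7.png

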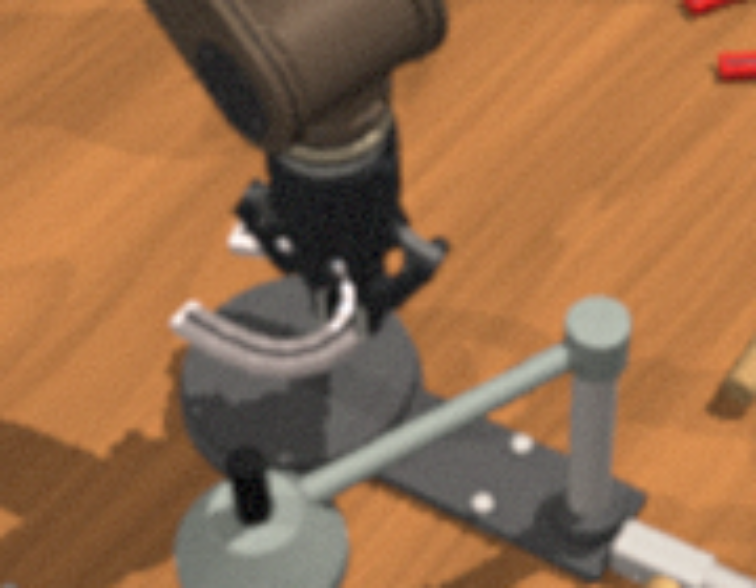

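View pics/t7.png

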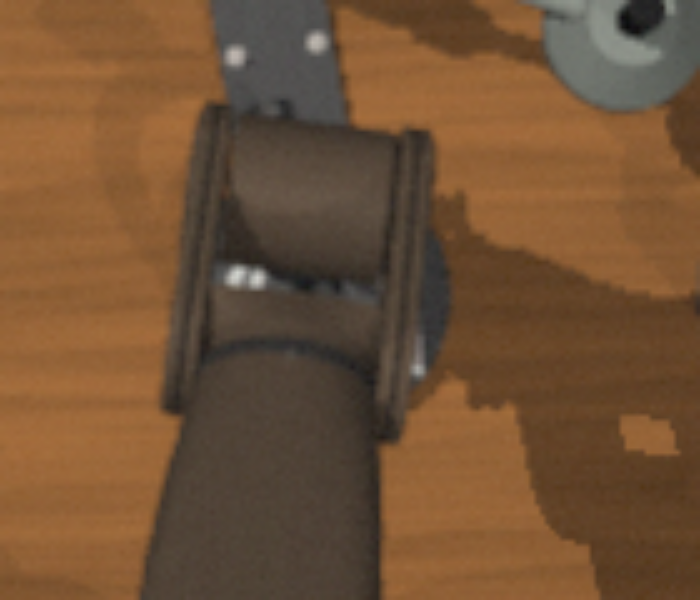

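The shoe is level over the plate. The lamp head at (250,540) in the scene crop is clear of it. I lower.

move_arm(commands=[0.3,0,0.05,0,0.4,0,0.04,0,0.4,0,0,0,0.4,0,0,0,0.3,0,0,0,0.2,0,0,0,0.15,0,0,0,0,0,0,0,0,0,0,0])

```text
time: 21.3
eef_pos: [0.5313, 0.016, 0.0519]
tcp_rot: [-0.091, 0.701, 0.091, 0.701]
contact_force: [-0.7, -0.3, -1.0]
opening: 0.199
```

```bash
python3 -c "
from h import *
go(.5311,.0159,.048,14.8)
im=ctrl.read_camera('scene');save('s8.png',cv2.resize(im[170:280,180:310],None,fx=5,fy=5))"
```

```text
t 21.3 p [0.5313 0.016  0.0519] phi 14.74 tilt [ 0.001 -0.    -1.   ] open 17.0 F [-0.7 -0.3 -1. ] q [-0.16  0.22  2.05  0.    0.87 -0.42]
shift units [ 0.155 -0.002 -0.009] turn -0.013
```

View pics/s8.png

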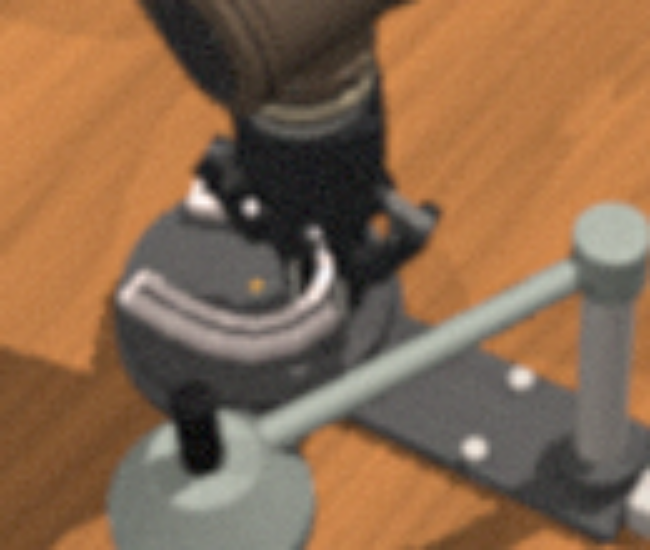

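move_arm(commands=[0.06,0,0,0,0.05,0,0,0,0,0,0,0])

```text
time: 21.72
eef_pos: [0.531, 0.016, 0.0487]
tcp_rot: [-0.091, 0.701, 0.091, 0.701]
contact_force: [0.2, 0.3, -1.7]
opening: 0.206
```

move_arm(commands=[0.05,0,0,0,0,0,0,0])

```text
time: 21.98
eef_pos: [0.5312, 0.016, 0.0483]
tcp_rot: [-0.091, 0.701, 0.091, 0.701]
contact_force: [-2.5, 0.8, 5.0]
opening: 0.202
```

Contact at 5 N, so I release.

move_arm(commands=[0,0,0,0,0,0,0,0,0,0,0,0,0,0,0,0], jaw=40, force=20)

```text
time: 22.48
eef_pos: [0.5311, 0.016, 0.0475]
tcp_rot: [-0.091, 0.701, 0.091, 0.701]
contact_force: [0.9, 0.3, 0.3]
opening: 0.473
```

move_arm(commands=[-0.2,0,0,0,-0.5,0,0,0,-0.9,0,0,0,-0.9,0,0,0,-0.9,0,0,0,-0.9,0,0,0,-0.9,0,0,0,-0.9,0,0,0,-0.9,0,0,0,-0.9,0,0,0,-0.9,0,0,0,-0.9,0,0,0])

```text
time: 23.98
eef_pos: [0.5309, 0.0161, 0.2919]
tcp_rot: [-0.091, 0.701, 0.091, 0.702]
contact_force: [-0.5, 0.1, -0.9]
opening: 0.468
```

```bash
python3 -c "
from h import *
a=np.radians(183.9+65)
go(.6238,-.1625,.30,68.9)
im=ctrl.read_camera('scene');save('s9.png',cv2.resize(im[170:310,160:340],None,fx=4.2,fy=4.2));np.save('s9.npy',im)"
```

```text
t 23.98 p [0.5309 0.0161 0.2919] phi 14.74 tilt [ 0.001 -0.    -1.   ] open 40.0 F [-0.5  0.1 -0.9] q [-0.16 -0.07  1.88 -0.    1.33 -0.42]
shift units [-0.316 -7.853  1.775] turn -10.832
```

View pics/s9.png

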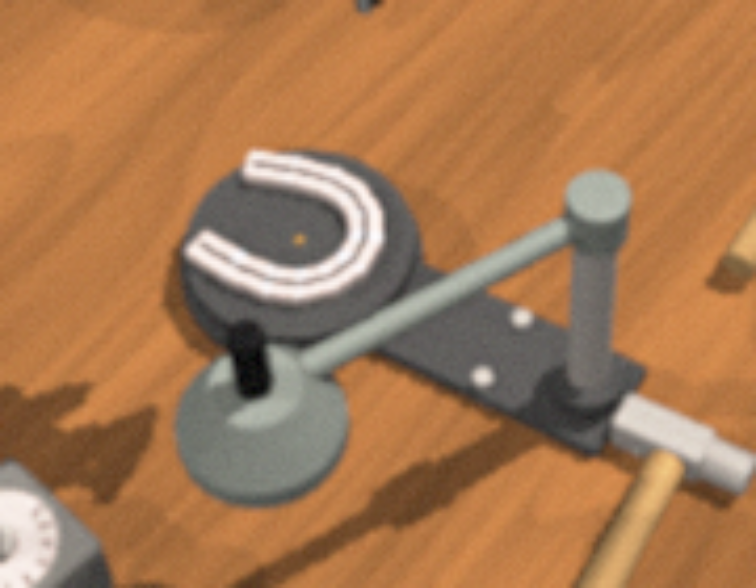

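The shoe lies flat with the brass dot at (299,239) in its middle. I check the numbers for shoe and knob.

```bash
python3 -c "
from h import *
s=np.load('s9.npy');x,y,w,h=195,200,65,50
c=s[y:y+h,x:x+w].astype(int)
m=((c.min(2)>135)).astype(np.uint8)
n,l,st,_=cv2.connectedComponentsWithStats(m);k=1+np.argmax(st[1:,4]);ys,xs=np.nonzero(l==k)
A=np.array([onz('scene',x+u,y+v,.040)[:2] for u,v in zip(xs,ys)])
th=np.radians(14.75);X=np.array([np.cos(th),np.sin(th)]);Y=np.array([-X[1],X[0]]);a=A@X;b=A@Y
print(len(A),np.ptp(a),np.ptp(b),X*(a.max()-.0525)+Y*(b.max()+b.min())/2)
print('knob',onz('scene',160+247/4.2-.4,170+328/4.2-.4,.254))
"
```

```text
702 0.11556445410947269 0.1111476773384916 [0.49251895 0.00766448]
knob [ 0.62563157 -0.16040046  0.254     ]
```

move_arm(commands=[-0.1,0,0,-1,-0.1,0,0,-1,-0.1,0,0,-1,0,0,0,-1,0,0,0,-1,0,0,0,-1,0,0,0,-1,0,0,0,-1,0,0,0,-1,0,0,0,-1,0,0,0,-0.83,0,-0.86,-0.755,0,0,-0.86,-0.755,0,0,-0.86,-0.755,0,0,-0.86,-0.755,0,0,-0.86,-0.755,0,0,-0.86,-0.755,0,0,-0.86,-0.755,0,0,0,0,0,0,0,0,0], jaw=45)

```text
time: 26.52
eef_pos: [0.6235, -0.1609, 0.2975]
tcp_rot: [-0.4, 0.583, 0.4, 0.583]
contact_force: [-0.5, -0.1, -0.5]
opening: 0.526
```

```bash
python3 -c "
from h import *
go(.6242,-.1615,.2315,68.9)
im=ctrl.read_camera('scene');save('s10.png',cv2.resize(im[130:310,140:340],None,fx=4,fy=3.3))"
```

```text
t 26.52 p [ 0.6235 -0.1609  0.2975] phi 68.89 tilt [-0.     0.001 -1.   ] open 44.9 F [-0.5 -0.1 -0.5] q [-0.41  0.18  1.6   0.    1.36 -1.61]
shift units [ 2.641 -0.035 -0.012] turn -0.003
```

View pics/s10.png

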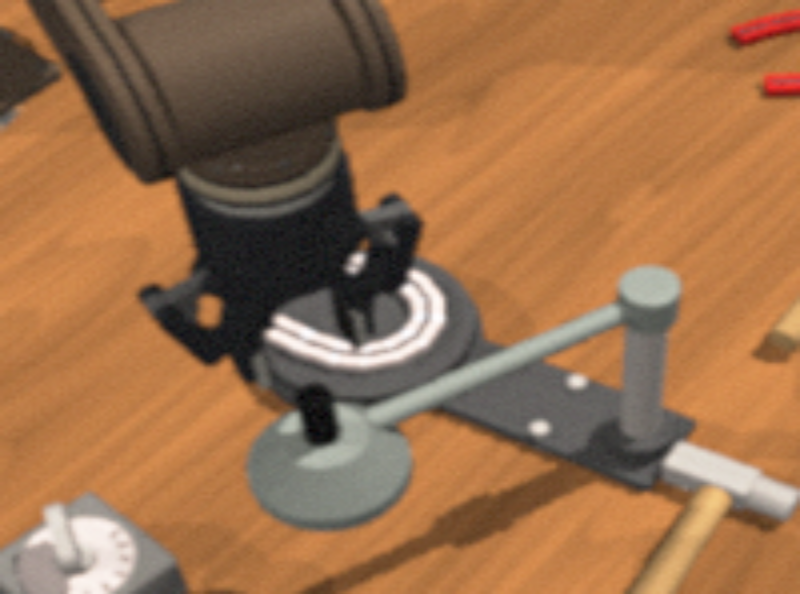

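Fingertips at about (255,370) and (355,340) in the crop stand over the knob (315,390). I descend and pinch it.

move_arm(commands=[0.5,0,0,0,0.55,0,0,0,0.55,0,0,0,0.55,0,0,0,0.49,0,0,0,0,0,0,0])

```text
time: 27.32
eef_pos: [0.6232, -0.1612, 0.2296]
tcp_rot: [-0.399, 0.584, 0.401, 0.583]
contact_force: [-0.4, 0.3, -0.3]
opening: 0.527
```

move_arm(commands=[0,0,0,0,0,0,0,0,0,0,0,0,0,0,0,0,0,0,0,0], jaw=10, force=40)

```text
time: 27.95
eef_pos: [0.6235, -0.164, 0.2325]
tcp_rot: [-0.401, 0.584, 0.398, 0.582]
contact_force: [-2.9, -5.9, -0.6]
opening: 0.222
```

```bash
python3 -c "
from h import *
go(.6242,-.1615,.2315,68.9)
s=ctrl.get_state();p=s['eef_pos'];v=p[:2]-[.6985,.0345];print(np.linalg.norm(v),np.degrees(np.arctan2(v[1],v[0]))%360)"
```

```text
t 27.95 p [ 0.6235 -0.164   0.2325] phi 68.86 tilt [-0.    -0.005 -1.   ] open 18.9 F [-2.9 -5.9 -0.6] q [-0.41  0.23  1.67 -0.01  1.24 -1.61]
shift units [0.041 0.009 0.102] turn -0.009
0.2121679215535271 249.2960094617709
```

move_arm(commands=[0,0.732,0.032,1,0,0.732,0.032,1,0,0.732,0.032,1,0,0.732,0.032,1,0,0.732,0.032,1,0,0.732,0.032,1,0,0.732,0.032,1])

```text
time: 28.82
eef_pos: [0.5242, -0.084, 0.2325]
tcp_rot: [-0.206, 0.678, 0.204, 0.676]
contact_force: [-2.6, -3.2, 0.3]
opening: 0.223
```

move_arm(commands=[0,0.732,0.032,1,0,0.732,0.032,1,0,0.732,0.032,1,0,0.732,0.032,1,0,0.732,0.032,1,0,0.2,0,0.28,0,0,0,0,0,0,0,0])

```text
time: 29.82
eef_pos: [0.4908, 0.0065, 0.2325]
tcp_rot: [-0.046, 0.706, 0.046, 0.705]
contact_force: [-7.0, -1.1, 5.1]
opening: 0.223
```

```bash
python3 -c "
from h import *
go(.4905,.0052,.2315,7.9)"
```

```text
t 29.82 p [0.4908 0.0065 0.2325] phi 7.53 tilt [-0.002 -0.    -1.   ] open 19.1 F [-7.  -1.1  5.1] q [-0.19 -0.12  2.03 -0.    1.23 -0.32]
shift units [ 0.039 -0.051 -0.021] turn -0.075
```

move_arm(commands=[0,0,0,0,0,0,0,0,0,0,0,0,-0.5,0,0,0,-0.8,0,0,0,-0.8,0,0,0,-0.7,0,0,0,0,0,0,-1,0,0,0,-1,0,0,0,-1,0,0,0,-1,0,0,0,-1,0,0,0,-1,0,0,0,-1,0,0,0,-1,0,0,0,-1,0,0,0,-1,0,0,0,-0.15], jaw=45)

```text
time: 32.08
eef_pos: [0.4914, 0.0069, 0.3022]
tcp_rot: [-0.344, 0.618, 0.344, 0.618]
contact_force: [0.8, -0.1, -0.4]
opening: 0.527
```

move_arm(commands=[0,-0.64,-0.9,0,0,-0.64,-0.9,0,0,-0.64,-0.9,0,0,-0.64,-0.9,0,0,-0.64,-0.9,0,0,-0.64,-0.9,0,0,-0.64,-0.9,0,0,-0.64,-0.9,0,0,-0.64,-0.9,0,0,-0.64,-0.9,0,0,0,0,0,0,0,0,0])

```text
time: 33.58
eef_pos: [0.5089, -0.268, 0.3016]
tcp_rot: [-0.344, 0.618, 0.344, 0.618]
contact_force: [0.4, -0.0, 0.6]
opening: 0.527
```

```bash
python3 -c "
from h import *
go(.509,-.269,.15,58.3)
im=ctrl.read_camera('scene');np.save('s11.npy',im);save('s11.png',cv2.resize(im[130:330,110:330],None,fx=3.6,fy=3))
im=ctrl.read_camera('top');np.save('t11.npy',im);save('t11.png',im[160:320,240:440].repeat(3,0).repeat(3,1))"
```

```text
t 33.58 p [ 0.5089 -0.268   0.3016] phi 58.21 tilt [-0.     0.001 -1.   ] open 45.0 F [ 0.4 -0.   0.6] q [-0.66  0.03  1.76  0.    1.35 -1.68]
shift units [ 6.064 -0.028 -0.032] turn -0.018
```

View pics/s11.png

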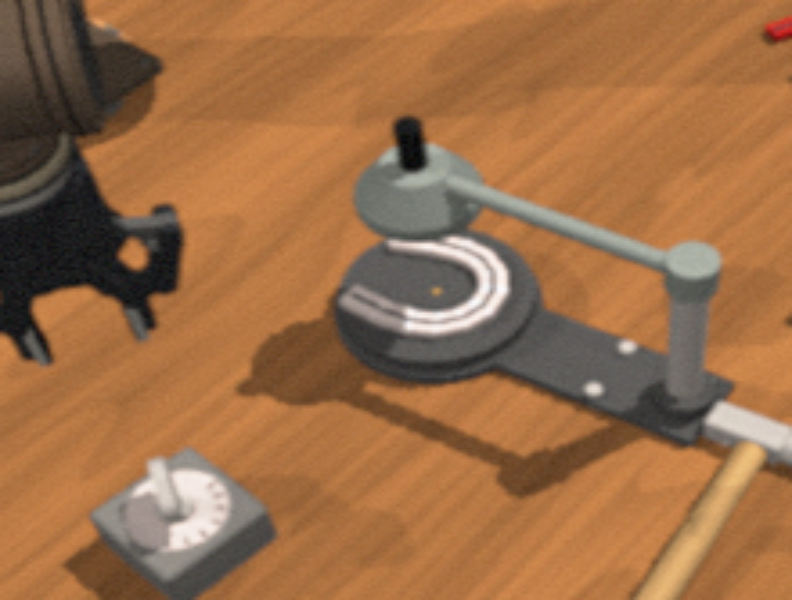

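View pics/t11.png

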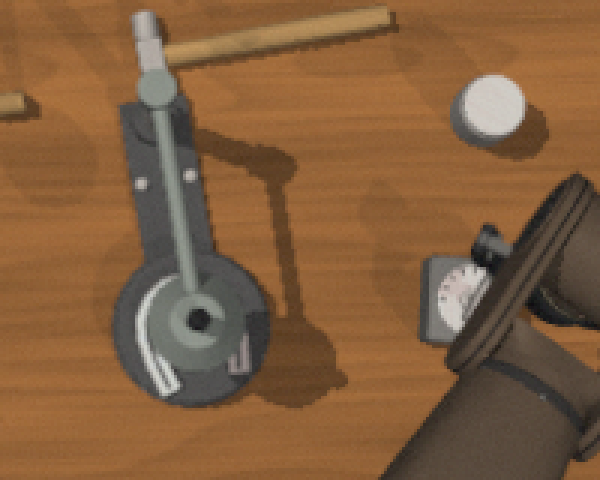

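The lamp head sits over the plate (knob at (409,125) in the scene crop, (199,319) in the top crop). I descend towards the key.

move_arm(commands=[0.8,0,0,0,0.8,0,0,0,0.8,0,0,0,0.8,0,0,0,0.8,0,0,0,0.8,0,0,0,0.8,0,0,0,0.6,0,0,0,0,0,0,0,0,0,0,0])

```text
time: 34.92
eef_pos: [0.5094, -0.2689, 0.1473]
tcp_rot: [-0.345, 0.618, 0.344, 0.618]
contact_force: [1.3, 0.0, 0.5]
opening: 0.527
```

```bash
python3 -c "
from h import *
go(.509,-.269,.086,58.3)
print(onz('top',240+199.5/3-.5,160+319/3-.5,.254),onz('scene',110+407/3.6-.4,130+124/3-.4,.254))
im=ctrl.read_camera('scene');save('s12.png',cv2.resize(im[230:340,110:220],None,fx=5.4,fy=5.4))"
```

```text
t 34.92 p [ 0.5094 -0.2689  0.1473] phi 58.24 tilt [ 0.001 -0.001 -1.   ] open 45.0 F [1.3 0.  0.5] q [-0.66  0.17  1.9  -0.    1.07 -1.68]
shift units [ 2.451  0.014 -0.009] turn -0.013
[0.49261019 0.00436231 0.254     ] [0.49136218 0.00462566 0.254     ]
```

View pics/s12.png

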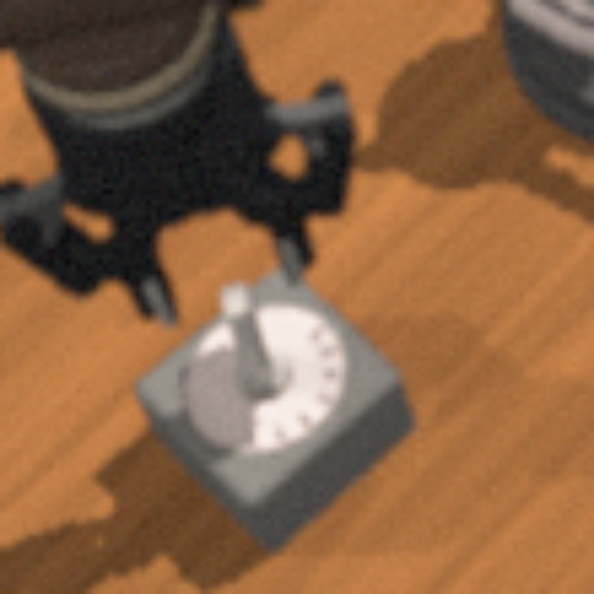

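The lamp head measures within 2 mm of the plate centre. The fingertips at (160,305) and (290,265) straddle the key at (245,330). I descend and grip.

move_arm(commands=[0.5,0,0,0,0.5,0,0,0,0.5,0,0,0,0.5,0,0,0,0.4,0,0,0,0,0,0,0])

```text
time: 35.72
eef_pos: [0.5083, -0.2681, 0.0852]
tcp_rot: [-0.343, 0.618, 0.345, 0.617]
contact_force: [0.3, -0.9, 0.1]
opening: 0.525
```

move_arm(commands=[0,0,0,0,0,0,0,0,0,0,0,0,0,0,0,0,0,0,0,0,0,0,0,0], jaw=2, force=40)

```text
time: 36.48
eef_pos: [0.508, -0.271, 0.0874]
tcp_rot: [-0.346, 0.619, 0.343, 0.616]
contact_force: [-5.3, -5.8, 0.2]
opening: 0.105
```

```bash
python3 -c "
from h import *
go(.509,-.269,.086,58.3);print(ctrl.get_state()['wrist_torque'])"
```

```text
t 36.48 p [ 0.508  -0.271   0.0874] phi 58.32 tilt [-0.002 -0.005 -1.   ] open 9.0 F [-5.3 -5.8  0.2] q [-0.66  0.25  1.93 -0.01  0.96 -1.68]
shift units [0.057 0.01  0.088] turn 0.005
[-0.87828331  0.66898202  0.07639469]
```

move_arm(commands=[0,0,-0.08,0,0,0,0,1,0,0,0,1,0,0,0,1,0,0,0,1,0,0,0,1,0,0,0,1,0,0,0,0])

```text
time: 37.48
eef_pos: [0.5078, -0.2713, 0.0874]
tcp_rot: [-0.174, 0.686, 0.172, 0.686]
contact_force: [-4.5, -3.9, 1.6]
opening: 0.113
```

```bash
python3 -c "
from h import *
go(.509,-.269,.086,28.3);print(ctrl.get_state()['wrist_torque'])"
```

```text
t 37.48 p [ 0.5078 -0.2713  0.0874] phi 28.3 tilt [ 0.    -0.002 -1.   ] open 9.6 F [-4.5 -3.9  1.6] q [-0.67  0.25  1.93 -0.    0.96 -1.16]
shift units [0.056 0.059 0.085] turn -0.001
[-0.58365084  0.50618698 -0.09122139]
```

move_arm(commands=[0,0,-0.05,1,0,0,0,1,0,0,0,1,0,0,0,1,0,0,0,1,0,0,0,1,0,0,0,1,0,0,0,1,0,0,0,0])

```text
time: 38.6
eef_pos: [0.5074, -0.2715, 0.0874]
tcp_rot: [0.071, 0.703, -0.072, 0.704]
contact_force: [-1.0, -3.0, 1.9]
opening: 0.109
```

```bash
python3 -c "
from h import *
go(.509,-.269,.086,-11.7);print(ctrl.get_state()['wrist_torque'])
im=ctrl.read_camera('scene');save('s13.png',cv2.resize(im[230:340,110:220],None,fx=5.4,fy=5.4))"
```

```text
t 38.6 p [ 0.5074 -0.2715  0.0874] phi -11.65 tilt [ 0.002 -0.002 -1.   ] open 9.3 F [-1.  -3.   1.9] q [-0.67  0.25  1.93 -0.    0.95 -0.46]
shift units [0.057 0.11  0.044] turn 0.009
[-0.48918549  0.15585766 -0.00416704]
```

View pics/s13.png

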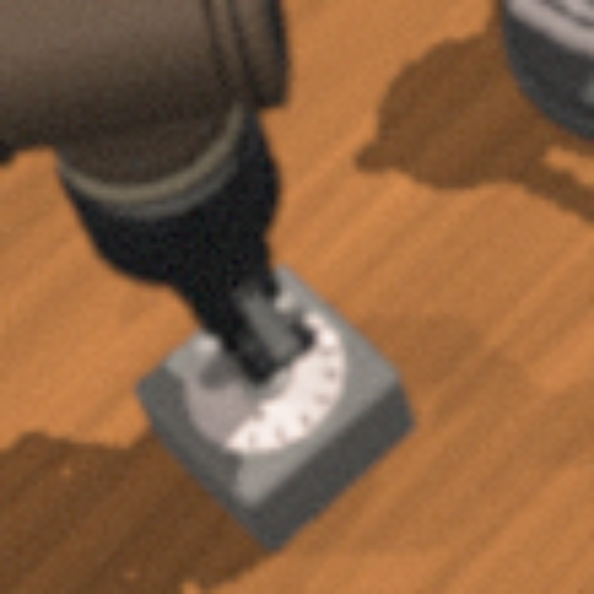

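move_arm(commands=[0,0,0,1,0,0,0,1,0,0,0,1,0,0,0,1,0,0,0,1,0,0,0,0])

```text
time: 39.4
eef_pos: [0.5071, -0.2714, 0.0874]
tcp_rot: [0.222, 0.671, -0.223, 0.672]
contact_force: [-1.9, -3.4, 4.3]
opening: 0.109
```

```bash
python3 -c "
from h import *
go(.509,-.269,.086,-36.7);print(ctrl.get_state()['wrist_torque'])"
```

```text
t 39.4 p [ 0.5071 -0.2714  0.0874] phi -36.63 tilt [ 0.001 -0.001 -1.   ] open 9.3 F [-1.9 -3.4  4.3] q [-0.67  0.25  1.93 -0.    0.96 -0.03]
shift units [0.056 0.121 0.003] turn 0.013
[-0.53133866  0.38684212  0.01274496]
```

move_arm(commands=[0,0,0,1,0,0,0,0])

```text
time: 39.65
eef_pos: [0.5071, -0.2714, 0.0874]
tcp_rot: [0.251, 0.661, -0.251, 0.661]
contact_force: [-2.3, -1.9, 5.1]
opening: 0.11
```

```bash
python3 -c "
from h import *
go(.509,-.269,.086,-41.7);print(ctrl.get_state()['wrist_torque'])"
```

```text
t 39.65 p [ 0.5071 -0.2714  0.0874] phi -41.61 tilt [ 0.001 -0.001 -1.   ] open 9.4 F [-2.3 -1.9  5.1] q [-0.67  0.25  1.93 -0.    0.96  0.06]
shift units [ 0.056  0.122 -0.007] turn 0.018
[-0.52835526  0.43624248 -0.01976399]
```

move_arm(commands=[0,0,0,1,0,0,0,0])

```text
time: 39.9
eef_pos: [0.5071, -0.2713, 0.0874]
tcp_rot: [0.279, 0.649, -0.28, 0.65]
contact_force: [-3.2, -2.8, 5.1]
opening: 0.112
```

```bash
python3 -c "
from h import *
go(.509,-.269,.086,-46.7);print(ctrl.get_state()['wrist_torque'])"
```

```text
t 39.9 p [ 0.5071 -0.2713  0.0874] phi -46.6 tilt [ 0.001 -0.001 -1.   ] open 9.6 F [-3.2 -2.8  5.1] q [-0.67  0.25  1.93 -0.    0.96  0.15]
shift units [ 0.055  0.121 -0.015] turn 0.02
[-0.45782985  0.42589979 -0.06886164]
```

move_arm(commands=[0,0,0,1,0,0,0,0])

```text
time: 40.15
eef_pos: [0.507, -0.2713, 0.0874]
tcp_rot: [0.308, 0.636, -0.308, 0.637]
contact_force: [-2.9, -2.0, 5.7]
opening: 0.109
```

```bash
python3 -c "
from h import *
go(.509,-.269,.086,-51.7);print(ctrl.get_state()['wrist_torque'])"
```

```text
t 40.15 p [ 0.507  -0.2713  0.0874] phi -51.6 tilt [ 0.001 -0.001 -1.   ] open 9.3 F [-2.9 -2.   5.7] q [-0.67  0.25  1.93 -0.    0.96  0.23]
shift units [ 0.056  0.119 -0.024] turn 0.019
[-0.4509524   0.41014203 -0.03002876]
```

move_arm(commands=[0,0,0,0.8,0,0,0,0])

```text
time: 40.4
eef_pos: [0.507, -0.2713, 0.0874]
tcp_rot: [0.327, 0.626, -0.329, 0.627]
contact_force: [-2.5, -2.2, 5.3]
opening: 0.111
```

```bash
python3 -c "
from h import *
go(.509,-.269,.086,-55.7);print(ctrl.get_state()['wrist_torque'])"
```

```text
t 40.4 p [ 0.507  -0.2713  0.0874] phi -55.29 tilt [-0.    -0.002 -1.   ] open 9.5 F [-2.5 -2.2  5.3] q [-0.67  0.25  1.93 -0.    0.96  0.3 ]
shift units [ 0.057  0.119 -0.03 ] turn 0.081
[-0.40590975  0.44748247  0.91055049]
```

The yaw torque jumped from about 0 to 0.91 N m after 113.6° of turn, so the key is at its stop. I release and rise.

move_arm(commands=[0,0,0,0,0,0,0,0,0,0,0,0,0,0,0,0,-0.3,0,0,0,-0.6,0,0,0,-0.9,0,0,0,-0.9,0,0,0,-0.9,0,0,0,-0.9,0,0,0,-0.9,0,0,0,-0.9,0,0,0,-0.9,0,0,0], jaw=45)

```text
time: 42.02
eef_pos: [0.5068, -0.2709, 0.2689]
tcp_rot: [0.331, 0.624, -0.331, 0.626]
contact_force: [-0.3, -1.4, -0.4]
opening: 0.522
```

move_arm(commands=[0,-0.8,-0.5,0,0,-0.8,-0.5,0,0,-0.8,-0.5,0,0,-0.8,-0.5,0,0,0,0,0,0,0,0,0])

```text
time: 42.78
eef_pos: [0.413, -0.2747, 0.2676]
tcp_rot: [0.331, 0.624, -0.331, 0.626]
contact_force: [0.3, -0.3, -0.7]
opening: 0.524
```

```bash
python3 -c "
from h import *
go(.509,-.269,.086,-55.7)
s=ctrl.read_camera('scene');t=ctrl.read_camera('top')
np.save('sf.npy',s);np.save('tf.npy',t)
save('sf.png',s);save('tf.png',t[150:330,230:450].repeat(3,0).repeat(3,1))
save('kf.png',np.hstack([cv2.resize(t[240:280,375:420],None,fx=8,fy=8,interpolation=cv2.INTER_CUBIC),cv2.resize(s[270:310,135:180],None,fx=8,fy=8,interpolation=cv2.INTER_CUBIC)]))"
```

```text
t 42.77 p [ 0.413  -0.2747  0.2676] phi -55.77 tilt [ 0.002 -0.001 -1.   ] open 44.8 F [ 0.3 -0.3 -0.7] q [-0.79 -0.14  1.98  0.    1.29  0.18]
shift units [7.268 3.298 1.957] turn -0.015
```

View pics/sf.png

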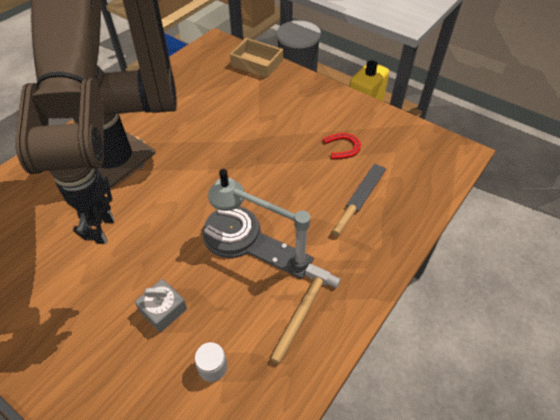

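View pics/tf.png

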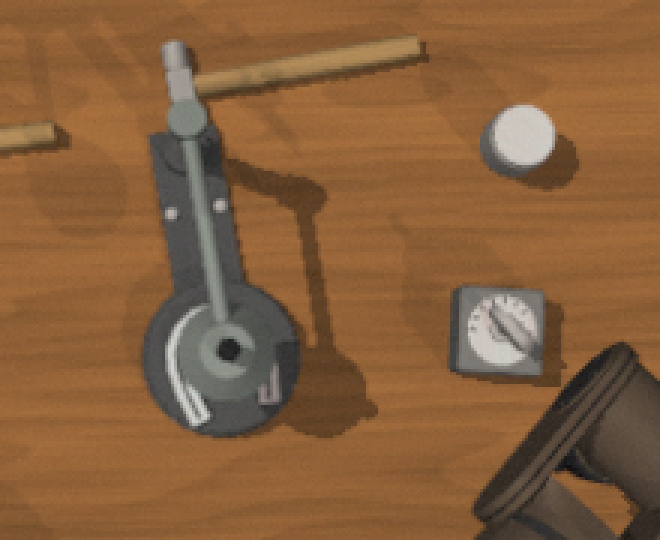

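View pics/kf.png

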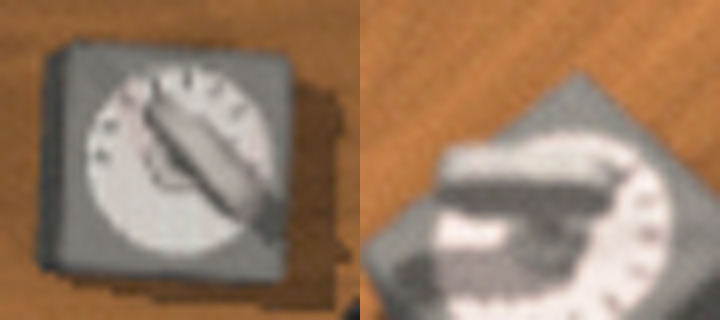

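The key now points from about (155,100) to (250,215) in the close crop, a turn of about 110°, which agrees with the tool's turn. The lamp head is over the plate, the shoe lies under it, the gripper is clear, and the hammer, rasp and tin show at their first places.

```bash
python3 -c "
from h import *
print(onz('top',230+229/3-.5,150+349/3-.5,.254))
a=np.load('top.npy').astype(int);b=np.load('tf.npy').astype(int)
for n,(x,y,w,h) in dict(hammer=(285,160,90,24),tin=(388,180,32,32),rasp=(148,186,104,30)).items(): print(n,np.abs(a-b)[y:y+h,x:x+w].mean())
print(ctrl.sign_off())"
```

```text
[0.4926229  0.00478743 0.254     ]
hammer 4.53858024691358
tin 4.7080078125
rasp 4.070833333333334
the job is handed in; nothing more can be done
None
```

The job is done and handed in at about 43 s of the 72 s allowed. I swung the lamp about 61° to the timer side and laid the aluminium horseshoe flat on the plate. Then I swung the lamp back and wound the key to its stop in one grip.

Last checks:
- **Shoe:** one picture put its centre about 3 mm from the plate's centre, lying flat. It touched down at about 5 N before I let go.
- **Lamp:** the head measured about 2 mm from the plate's centre in the last picture.
- **Key:** it turned about 114° before the yaw torque jumped from near 0 to 0.9 N m. That implies a start of about 0.42 rad, which is within the stated range. The final picture gives an angle of about 41° against the 35° expected, which I put down to reading the picture by eye.
- **Hammer, rasp and tin:** no movement seen; the picture differences at all three were at noise level.
- **Gripper:** it was clear of everything at hand-in.

No check failed. The only disagreement was the key angle. The hinge-to-knob distance also read about 2 mm over the given 210 mm, within the calibration error.

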